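# Park the rolling pin in the pastry board's groove

## Task

Baking is finished: park the wooden rolling pin in the shallow groove at the stove-side end of the pastry board, using fingertips only, without pinching or lifting the pin. The groove is only a little longer than the thick barrel, so first nudge the pin endways with a fingertip if its barrel is not opposite the groove, then press lightly on top of the barrel and roll it over, stroke by stroke rather than dragging it, until the whole barrel drops fully into the groove. Leave it lying still there, do not let it run off the board, and do not disturb the cutter, the jar or the timer standing round it.

Things in the scene. Friction and masses are not known exactly. Their poses are not given: they have to be found in the camera images.
- rolling_pin: Pale wooden rolling pin, 0.27-0.43 kg. Origin: its middle, on its axis, 48 mm above the worktop (barrel top 74 mm). Own x runs along it; y, z turn as it rolls, z up at the start. Barrel 52 mm thick, x -80 to +80. Starts within 3 deg of parallel to the groove, up to 50 mm off endways. A fingertip on top moves twice as far as the pin, so use short strokes; pushed from behind it sticks and drags.
- far_shoulder (a point): Centre of the barrel's flat end face at the pin's x = +80 mm, the end away from the robot; the handle sticks out of it 62 mm farther. The handle is 17 mm thick at the barrel and at most 25 mm, so the face's top stands 13 mm or more clear of it, free for a fingertip. Pushed on this face the pin slides endways with 1 to 4 N.
- near_shoulder (a point): The same at the pin's x = -80 mm, the end toward the robot, with the other handle, which also sticks out 62 mm. The handles touch nothing. Let go while rolling at 0.1 m/s, the pin stops within about 1 cm.
- pastry_board: Brown wooden pastry board, fixed, flat, 330 mm along its x (away from the robot), 340 mm along its y (to the robot's left), 22 mm thick. Origin: centre of its underside, on the worktop. Yaw within 8 degrees.
- groove (a point): Middle of the groove's floor, 14 mm above the worktop. The groove is a round-bottomed trough of darker wood in the board's top, 100 mm right (-y) of its middle, 70 mm from its edge. Axes as the board's: it runs along x, 178 mm long (x -89 to +89 mm, closed ends), 42 mm wide, 8 mm deep, cove radius 32 mm. Pin origin above this point: 26 mm when fully down, 34 mm on the flat.
- pastry_cutter: Bystander: plain steel ring, 63 mm wide and 32 mm high, standing on the board's far left corner. Origin: centre of its underside.
- spice_jar: Bystander: spice jar with a green lid, 46 mm wide, 106 mm high, standing on the worktop to the right of the board, beyond its far half. Origin: centre of its underside.
- timer: Bystander: round white kitchen timer, 65 mm wide, 39 mm high, on the worktop to the right of the board, beside its near half. Origin: centre of its underside.

How it is judged:
By the outcome, as a careful person would: the job done as asked, in the order asked, and still so for the second after the job is handed in, with the robot touching nothing.
It also fails if it takes over 67 s, if anything falls off the work surface, if the arm or the gripper's body presses on something with over 40 N, if the wrist force passes 120 N, or if a joint passes its speed limit or range.

## Robot

A 6-joint arm with a two-finger parallel gripper is mounted at the origin on a cart in front of the work surface, level with it; the furniture and walls round the work are solid. World frame = base frame: x ahead of the robot, y to its left, z up, the work surface at z = 0. Lengths are in mm, angles in rad, forces in N, time in s.
With the tool pointing down it reaches from about 350 to 875 mm from the base axis. Payload 4.2 kg.
Tool frame: the origin (TCP) lies between the finger pads; the fingertips stand 25 mm ahead of it and the grasp point (between the pads) lies 6 mm ahead of it; z points along the fingers, y is the line along which they close (so a half turn about z gives the same grasp; the last joint's range is limited). The gripper opens to 85 mm and grips with 20 to 120 N. Pads are 22 mm wide; open, the fingers measure 114 mm over their backs; the gripper's body (76 mm by 85 mm) begins 54 mm behind the grasp point. The pads swing forward as they close: fully open they stand 13 mm farther back than shut.
Start: joints at [1.419, 0.385, 0.008, 0, -1.194, -0.259], TCP at [249.556, 572.993, 256.312] pointing down, gripper open.
Joint ranges: [-3.14, 3.14], [-1.21, 2.06], [-1.07, 1.41], [-3.16, 2.05], [-2.99, -0.16], [-3.1, 3.1]. Speed limits (rad/s): [2.79, 2.79, 3.14, 3.14, 3.14, 3.14].

## Interface

Orientations are given as a unit quaternion [x, y, z, w].
In Python, from bench import arm gives the robot as it stands.
- The arm moves only by the shell command python3 -m pendant 'ROWS'. ROWS is JSON, a list of rows, each a list of 7 numbers: the shift along the tool's x, y, z in m, then the turn, a rotation vector about the tool's x, y, z in degrees, then the finger opening in m, from 0 to 0.0854. In form: [[x, y, z, wx, wy, wz, fingers], ...]. A call has 1 to 12 rows; each row shifts and turns the commanded pose from where the row before left it, along the tool's axes as they then stand; what a row does not reach is not made up. A row lasts 1/10 s, in which the tool goes at most 50 mm and 8.59 degrees, less where a joint would pass 70% of its speed; a pose out of reach is approached as far as the arm can. A call is refused whole if a number of a shift passes 0.05 or a number of a turn 8.59, either way. A call with a gripper value outside its range is refused whole. The fingers move at their own pace and stop on an object; the grip force is fixed at half the most. Time passes only in rows, so rows that do not move let the fingers close. It gives the time, the measured TCP pose, the force, the opening and the grip force at its end, in the units of the state.
- arm.read_state(): the state, without advancing time (a new reading comes with each control period).
- arm.get_image(name): name is "scene" or "top" or "wrist"; returns a dict with "image" (400x640x3 uint8, red, green, blue), "fx", "fy", "cx", "cy" (pixels), "xyz" and "rotation" of the camera in the world. Camera axes: x right, y down, z forward; pixel columns grow to the right and rows downward; lengths in mm; the calibration is good to about 2 mm. The wrist camera is an equidistant fisheye: a pixel r from the principal point sees the ray r / f radians off the axis. A picture is of the moment at which its call begins. There is no depth.
- arm.job_done(): hands the job in; it is judged then, once.
The state is a dict: "clock": time; "joints": joint angles; "joint_vel": joint speeds; "joint_efforts": joint torques, N m; "position": TCP position; "ee_rot": TCP orientation; "contact_force": force on the tool from outside, world axes, zero at the start; "wrist_torque": the same for the moment, N m; "gripper_width": finger opening in mm; "grasp_force": force on a finger pad.
Only numpy, scipy, OpenCV 4.12 (cv2) and the standard library are available. Lean on these libraries where they do the work, as an engineer would, in place of code of your own. Each camera call takes 0.05 s, during which the arm holds its last target. There are 200 camera calls.

## Working session

There is one attempt and no reset: what is moved stays moved. The work goes in short steps, Python scripts to look and compute and a shell command to move; the robot and the scene stay as the last step left them, time stands still between calls to the robot, and variables do not carry over. Pictures are saved under pics/ and viewed, at most 10 in all, crops included, and the job is handed in when it is done.

```bash
mkdir -p pics
cat > h.py <<'E'
import numpy as np, cv2, json, pickle
from bench import arm
from scipy.spatial.transform import Rotation as R
def snap(name,fn):
    d=arm.get_image(name); cv2.imwrite('pics/'+fn+'.png',d['image'][:,:,::-1]); pickle.dump(d,open('pics/'+fn+'.pkl','wb')); return d
def pt(d,u,v,z):
    r=np.array([(u-d['cx'])/d['fx'],(v-d['cy'])/d['fy'],1]); M=np.array(d['rotation']).reshape(-1)
    M=(R.from_quat(M).as_matrix() if M.size==4 else M.reshape(3,3)); r=M@r; o=np.array(d['xyz'])
    return (o+r*(z-o[2])/r[2]).round(1)
def px(d,p):
    M=np.array(d['rotation']).reshape(-1); M=(R.from_quat(M).as_matrix() if M.size==4 else M.reshape(3,3))
    c=M.T@(np.array(p)-np.array(d['xyz'])); return (c[0]/c[2]*d['fx']+d['cx'],c[1]/c[2]*d['fy']+d['cy'])
E
python3 - <<'E'
from h import *
for n in('top','scene'):
    d=snap(n,n+'0'); print(n,d['xyz'],d['rotation'],d['fx'],d['cx'],d['cy'])
print(arm.read_state())
E
```

```text
top [390.88972036 -27.25409485 909.82866334] [ 0.77083104 -0.62778233  0.0695857  -0.08286542] 432.83974216332933 316.26537435452775 191.35361634099883
scene [ 172.15159864 -629.45732443  466.91607771] [ 0.82137577 -0.25454202  0.1451282  -0.48937513] 420.750979050023 329.3562307948039 195.4266700835999
{'clock': 0.1, 'joints': array([ 1.41859345e+00,  3.85448319e-01,  6.75311647e-03, -3.91996601e-04,
       -1.19400329e+00, -2.58643010e-01]), 'joint_vel': array([ 0.00076933, -0.00054182,  0.00367083,  0.00282537, -0.00232847,
        0.00018417]), 'joint_efforts': array([-4.38440602e-04, -3.93317807e+01,  1.88932478e+01,  4.19797406e+00,
       -2.55128522e-03,  1.88037916e-06]), 'position': array([249.39410088, 572.56779447, 255.35256033]), 'ee_rot': array([ 9.78959592e-01, -2.04051903e-01, -1.31329386e-04,  9.59429199e-04]), 'contact_force': array([ 0.39783164, -0.60659764,  0.2263555 ]), 'wrist_torque': array([ 0.00316207,  0.02286764, -0.04844616]), 'grasp_force': 0.0, 'gripper_width': 85.13314464027916}
```

View pics/top0.png

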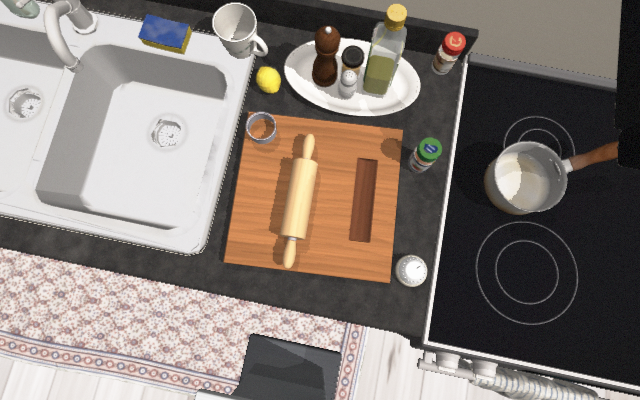

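View pics/scene0.png

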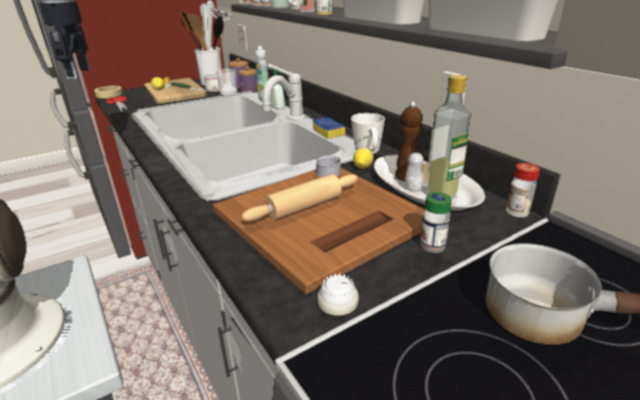

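Run:
```python
from h import *
im=cv2.imread('pics/top0.png')[100:290,220:440]
cv2.imwrite('pics/c0.png',cv2.resize(im,None,fx=3.15,fy=3.15,interpolation=cv2.INTER_CUBIC))
```

```text
(no output)
```

View pics/c0.png

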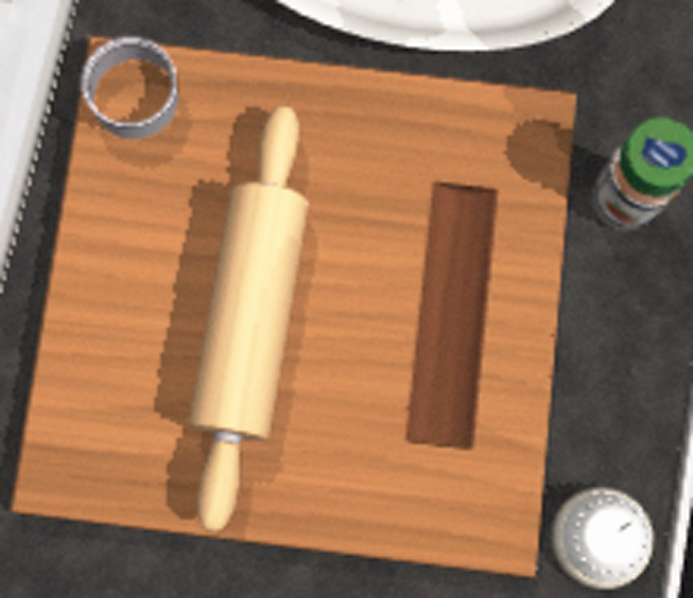

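```bash
cat >> h.py <<'E'
def crop(p,s=3.15,o=(220,100)): return ((p[0]+.5)/s-.5+o[0],(p[1]+.5)/s-.5+o[1])
E
python3 - <<'E'
from h import *
d=pickle.load(open('pics/top0.pkl','rb'))
f=lambda z,*ps:np.array([pt(d,*crop(p),z) for p in ps])
b=f(22,(90,37),(577,94),(537,577),(12,512)); print(b, np.linalg.norm(np.diff(np.vstack([b,b[:1]]),axis=0),axis=1)); 
src=np.array([[165,170],[165,-170],[-165,-170],[-165,170]],float)
c=b.mean(0)[:2]; q=b[:,:2]-c; yaw=np.arctan2((src[:,0]*q[:,1]-src[:,1]*q[:,0]).sum(),(src*q).sum()); print('board',c,np.degrees(yaw))
Rm=np.array([[np.cos(yaw),-np.sin(yaw)],[np.sin(yaw),np.cos(yaw)]])
g=f(22,(434,183),(496,189),(472,448),(407,442)); print('groove meas',g.mean(0),(g[:,:2]-c)@Rm,'model',c+Rm@[0,-100])
k=f(48,(269.5,191),(230,431.5)); h=f(48,(286,107),(214,531)); sil=f(48,(232,184),(307,198),(192,425),(268,438))
for n,v in(('barrel',k),('handles',h)): 
  e=v[0]-v[1]; print(n,v,v.mean(0),np.linalg.norm(e),np.degrees(np.arctan2(e[1],e[0])),(v.mean(0)[:2]-c)@Rm)
for z,pp in ((0,(603,540)),(39,(605,535)),(106,(662,152)),(54,(130,85))): print(z,f(z,pp))
# reprojection check of model pin
for yy in (np.degrees(yaw),): pass
E
```

```text
[[ 728.3  191.4   22. ]
 [ 755.7 -146.7   22. ]
 [ 428.9 -173.8   22. ]
 [ 400.9  163.8   22. ]] [339.20844624 327.92171322 338.75914748 328.56128804]
board [578.45    8.675] 4.731931156910152
groove meas [587.   -90.25  22.  ] [[  88.30606473  -78.12600115]
 [  89.13491299 -120.23791171]
 [ -87.39470321 -120.57644453]
 [ -88.60568931  -78.23221809]] model [586.69939257 -90.98415674]
barrel [[637.3  44.1  48. ]
 [477.3  35.7  48. ]] [557.3  39.9  48. ] 160.22034827074862 3.0052693596899345 [-18.50203882  32.86331822]
handles [[696.5  45.4  48. ]
 [414.7  32.2  48. ]] [555.6  38.8  48. ] 282.1089860319944 2.681873203834884 [-20.2869878   31.90730717]
0 [[ 462.1 -216.     0. ]]
39 [[ 462.3 -208.6   39. ]]
106 [[ 694.4 -192.9  106. ]]
54 [[688.4 149.6  54. ]]
```

```bash
cat >> h.py <<'E'
C=np.array([578.45,8.675]); YAW=np.radians(4.73); Rm=R.from_euler('z',YAW).as_matrix()[:2,:2]
def go(xb,yb,z):
    "print remaining tool-frame shift (mm) and turn (deg) to TCP at board xy, height z"
    s=arm.read_state(); q=R.from_quat(s['ee_rot']); w=np.append(C+Rm@[xb,yb],z)
    t=R.from_euler('z',YAW)*R.from_euler('x',np.pi)
    print('now board',((s['position'][:2]-C)@Rm).round(1),s['position'].round(1),'F',s['contact_force'].round(2),'t',s['clock'],'w',round(s['gripper_width'],1))
    print('target',w.round(1),'shift',q.inv().apply(w-s['position']).round(1),'turn',np.degrees((q.inv()*t).as_rotvec()).round(2))
E
python3 -m pendant '[[0,0,0,0,0,-7.1,0],[0,0,0,0,0,-7.1,0],[0,0,0,0,0,-7.1,0],[0,0,0,0,0,-7.1,0],[0,0,0,0,0,0,0],[0,0,0,0,0,0,0]]'
python3 -c "from h import *;go(-121,35,200)"
```

```text
clock: 0.7
position: [249.5, 572.8, 255.9]
ee_rot: [0.999, 0.041, -0.0, 0.0]
contact_force: [0.2, 0.3, -0.4]
gripper_width: -0.1
grasp_force: 0.0
now board [-281.3  589.4] [249.5 572.8 255.9] F [ 0.19  0.27 -0.44] t 0.7 w -0.1
target [455.   33.6 200. ] shift [160.5 554.3  56.3] turn [ 0.04  0.02 -0.02]
```

```bash
python3 -m pendant '[[0.01,0.03,0,0,0,0,0],[0.013,0.044,0,0,0,0,0],[0.013,0.044,0,0,0,0,0],[0.013,0.044,0,0,0,0,0],[0.013,0.044,0,0,0,0,0],[0.013,0.044,0,0,0,0,0],[0.013,0.044,0,0,0,0,0],[0.013,0.044,0,0,0,0,0],[0.013,0.044,0,0,0,0,0],[0.013,0.044,0,0,0,0,0],[0.013,0.044,0,0,0,0,0],[0.013,0.044,0,0,0,0,0]]'
python3 -m pendant '[[0.007,0.04,0.01,0,0,0,0],[0,0,0.02,0,0,0,0],[0,0,0.02,0,0,0,0],[0,0,0,0,0,0,0],[0,0,0,0,0,0,0]]'
python3 -c "from h import *;go(-121,35,91)"
```

```text
clock: 1.9
position: [445.8, 72.0, 256.7]
ee_rot: [0.999, 0.041, 0.0, -0.0]
contact_force: [0.9, 0.5, 0.9]
gripper_width: -0.1
grasp_force: 0.0
clock: 2.4
position: [456.2, 34.6, 206.7]
ee_rot: [0.999, 0.042, 0.0, 0.0]
contact_force: [0.0, 1.1, 0.0]
gripper_width: -0.1
grasp_force: 0.0
now board [-119.7   35.9] [456.2  34.6 206.7] F [0.01 1.08 0.02] t 2.4 w -0.1
target [455.   33.6  91. ] shift [ -1.3   0.8 115.7] turn [ 0.03 -0.    0.09]
```

```bash
python3 -m pendant '[[-0.001,0.001,0.03,0,0,0,0],[0,0,0.04,0,0,0,0],[0,0,0.03,0,0,0,0],[0,0,0.005,0,0,0,0],[0,0,0.005,0,0,0,0],[0,0,0.004,0,0,0,0],[0,0,0,0,0,0,0],[0,0,0,0,0,0,0]]'
python3 - <<'E'
from h import *
go(-121,35,91); d=snap('scene','s1'); snap('top','t1')
im=d['image'][120:300,190:450,::-1]; cv2.imwrite('pics/cs1.png',cv2.resize(im,None,fx=3,fy=3,interpolation=cv2.INTER_CUBIC))
E
```

```text
clock: 3.2
position: [455.8, 33.8, 93.4]
ee_rot: [0.999, 0.043, 0.001, -0.0]
contact_force: [0.0, -0.1, 0.3]
gripper_width: 0.1
grasp_force: 0.0
now board [-120.2   35.1] [455.8  33.8  93.4] F [ 0.05 -0.12  0.31] t 3.2 w 0.1
target [455.   33.6  91. ] shift [-0.8  0.1  2.4] turn [-0.04 -0.13  0.14]
```

View pics/cs1.png

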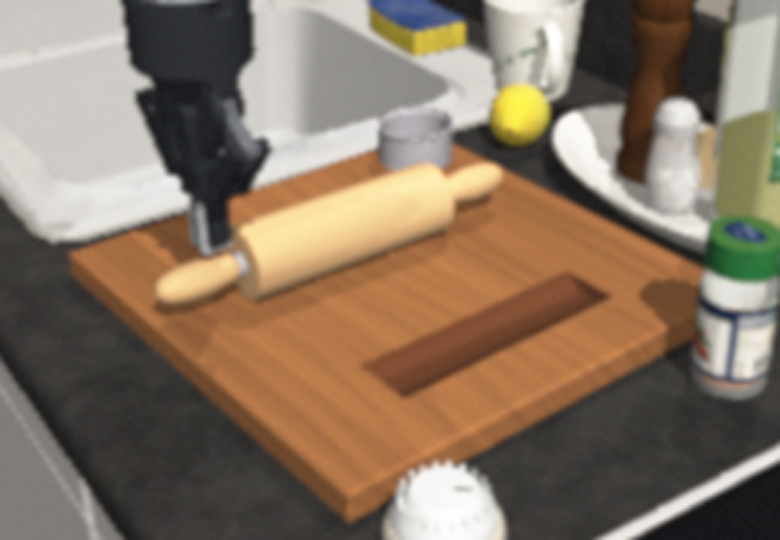

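Run:
```python
from h import *
d=pickle.load(open('pics/s1.pkl','rb'))
for p in ((455.8,33.8,68.4),(477.3,35.7,74),(477.3,35.7,48),(466,34,56)): u,v=px(d,p); print(p,((u-190)*3,(v-120)*3))
```

```text
(455.8, 33.8, 68.4) (np.float64(212.69367920098477), np.float64(244.71140073192757))
(477.3, 35.7, 74) (np.float64(240.59064202050666), np.float64(226.7108167933085))
(477.3, 35.7, 48) (np.float64(243.65870371191585), np.float64(261.2060514227742))
(466, 34, 56) (np.float64(228.41607746897557), np.float64(256.69812437820264))
```

```bash
python3 -m pendant '[[0,0,0.003,0,0,0,0],[0.003,0,0,0,0,0,0],[0.003,0,0,0,0,0,0],[0.002,0,0,0,0,0,0],[0.002,0,0,0,0,0,0],[0.002,0,0,0,0,0,0],[0.002,0,0,0,0,0,0],[0.002,0,0,0,0,0,0]]'
python3 -c "from h import *;go(-91,35,91)"
python3 -m pendant '[[0.002,0,0,0,0,0,0],[0.002,0,0,0,0,0,0],[0.002,0,0,0,0,0,0],[0.002,0,0,0,0,0,0]]'
python3 -c "from h import *;go(-91,35,91)"
```

```text
clock: 4.1
position: [470.7, 34.7, 89.1]
ee_rot: [0.999, 0.042, -0.0, 0.0]
contact_force: [-2.2, 0.3, 0.0]
gripper_width: 0.3
grasp_force: 1.1
now board [-105.3   34.8] [470.7  34.7  89.1] F [-2.23  0.27  0.04] t 4.1 w 0.3
target [484.9  36.1  91. ] shift [14.3 -0.2 -1.9] turn [0.01 0.05 0.12]
clock: 4.5
position: [479.1, 35.6, 89.3]
ee_rot: [0.999, 0.042, -0.0, 0.0]
contact_force: [-1.4, -0.9, -0.4]
gripper_width: 0.0
grasp_force: 1.0
now board [-96.8  35. ] [479.1  35.6  89.3] F [-1.43 -0.9  -0.42] t 4.5 w 0.0
target [484.9  36.1  91. ] shift [ 5.8 -0.  -1.7] turn [0.   0.   0.13]
```

```bash
python3 -m pendant '[[0.002,0,0,0,0,0,0],[0.002,0,0,0,0,0,0],[0.001,0,0,0,0,0,0],[0,0,0,0,0,0,0]]'
python3 -m pendant '[[-0.005,0,0,0,0,0,0],[-0.01,0,0,0,0,0,0],[0,0,-0.03,0,0,0,0],[-0.04,0,-0.03,0,0,0,0],[-0.04,0,0,0,0,0,0],[0,0,0,0,0,0,0]]'
python3 - <<'E'
from h import *
go(-91,35,91)
d=snap('top','t2'); cv2.imwrite('pics/ct2.png',cv2.resize(d['image'][100:290,220:440,::-1],None,fx=3.15,fy=3.15,interpolation=cv2.INTER_CUBIC))
E
```

```text
clock: 4.9
position: [484.3, 36.0, 89.4]
ee_rot: [0.999, 0.042, 0.0, -0.0]
contact_force: [-1.9, -0.5, -0.7]
gripper_width: 0.2
grasp_force: 0.6
clock: 5.5
position: [384.0, 26.4, 149.4]
ee_rot: [0.999, 0.042, -0.001, -0.0]
contact_force: [-0.1, -0.0, 0.6]
gripper_width: -0.1
grasp_force: 0.0
now board [-192.4   33.7] [384.   26.4 149.4] F [-0.07 -0.    0.56] t 5.5 w -0.1
target [484.9  36.1  91. ] shift [101.5  -1.1  58.3] turn [-0.05  0.09  0.13]
```

View pics/ct2.png

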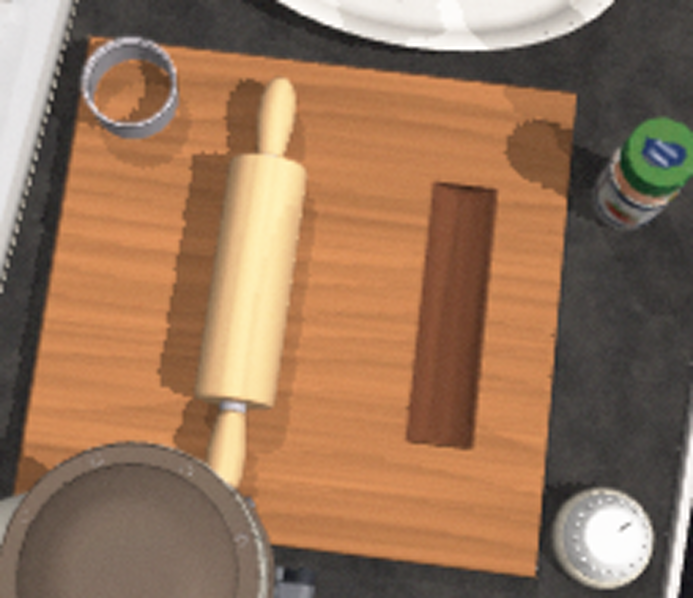

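```bash
cat >> h.py <<'E'
def pin(d,ps,z=48):
    f=np.array([pt(d,*crop(p),z)[:2] for p in ps]); k=np.array([f[:2].mean(0),f[2:].mean(0)]); e=k[0]-k[1]
    print('pin board',((k.mean(0)-C)@Rm).round(1),'world',k.mean(0).round(1),'len',np.linalg.norm(e).round(1),'yaw rel',(np.degrees(np.arctan2(e[1],e[0])-YAW)).round(2))
E
python3 - <<'E'
from h import *
pin(pickle.load(open('pics/top0.pkl','rb')),((232,184),(307,198),(192,425),(268,438)))
pin(pickle.load(open('pics/t2.pkl','rb')),((230,154),(305,165),(197,398),(272,407)))
go(0,30,130)
E
```

```text
pin board [-18.5  32.9] world [557.3  40. ] len 160.1 yaw rel -1.72
pin board [ 1.5 34.7] world [577.1  43.4] len 162.8 yaw rel -0.11
now board [-189.4   34.3] [386.9  27.3 149.9] F [0.16 0.82 1.05] t 5.55 w 0.0
target [576.   38.6 130. ] shift [189.3   5.   20.1] turn [-0.05 -0.07  0.19]
```

```bash
python3 -m pendant '[[0.03,-0.001,0,0,0,0,0],[0.04,-0.002,0,0,0,0,0],[0.04,-0.002,0,0,0,0,0],[0.04,-0.002,0,0,0,0,0],[0.04,-0.001,0.01,0,0,0,0],[0,0,0.02,0,0,0,0],[0,0,0.01,0,0,0,0],[0,0,0,0,0,0,0],[0,0,0,0,0,0,0]]'
python3 -c "from h import *;go(1,42,102)"
```

```text
clock: 6.45
position: [577.7, 51.9, 109.6]
ee_rot: [0.999, 0.043, 0.0, 0.0]
contact_force: [-0.1, 0.9, 0.2]
gripper_width: -0.0
grasp_force: 0.0
now board [ 2.8 43.1] [577.7  51.9 109.6] F [-0.08  0.87  0.24] t 6.45 w -0.0
target [576.   50.6 102. ] shift [-1.8  1.1  7.6] turn [ 0.02 -0.    0.16]
```

```bash
python3 -m pendant '[[-0.002,0.001,0.007,0,0,0,0],[0,0,0.001,0,0,0,0],[0,0,0.001,0,0,0,0],[0,0,0.001,0,0,0,0],[0,0,0,0,0,0,0]]'
python3 -m pendant '[[0,0,0.001,0,0,0,0],[0,0,0,0,0,0,0]]'
```

```text
clock: 6.95
position: [576.0, 50.8, 99.5]
ee_rot: [0.999, 0.042, 0.0, -0.0]
contact_force: [-0.4, 0.9, 0.3]
gripper_width: -0.2
grasp_force: 0.0
clock: 7.15
position: [576.2, 50.8, 98.9]
ee_rot: [0.999, 0.043, 0.0, 0.0]
contact_force: [-1.1, 0.1, 3.6]
gripper_width: 0.1
grasp_force: 1.8
```

```bash
python3 -m pendant '[[0,0.001,0.0003,0,0,0,0],[0,0.002,0,0,0,0,0],[0,0.003,0,0,0,0,0],[0,0.004,0,0,0,0,0],[0,0.004,0,0,0,0,0],[0,0.004,0,0,0,0,0]]'
python3 -m pendant '[[0,0.004,0,0,0,0,0],[0,0.004,0,0,0,0,0],[0,0.003,0,0,0,0,0],[0,0.002,0,0,0,0,0]]'
python3 -m pendant '[[0,0,0,0,0,0,0],[0,0,-0.003,0,0,0,0],[0,0,-0.008,0,0,0,0],[0,0,0,0,0,0,0]]'
python3 - <<'E'
from h import *
go(1,26,102)
d=snap('top','t3'); cv2.imwrite('pics/ct3.png',cv2.resize(d['image'][100:290,220:440,::-1],None,fx=3.15,fy=3.15,interpolation=cv2.INTER_CUBIC))
E
```

```text
clock: 7.75
position: [577.5, 32.6, 99.0]
ee_rot: [0.999, 0.043, 0.0, 0.0]
contact_force: [-1.9, 0.2, 7.2]
gripper_width: 0.4
grasp_force: 3.4
clock: 8.15
position: [578.5, 19.5, 98.9]
ee_rot: [0.999, 0.042, -0.0, 0.0]
contact_force: [-2.9, 0.7, 7.0]
gripper_width: 0.3
grasp_force: 3.1
clock: 8.55
position: [579.5, 20.1, 110.1]
ee_rot: [0.999, 0.043, 0.001, -0.0]
contact_force: [0.3, 0.4, 0.5]
gripper_width: -0.0
grasp_force: 0.0
now board [ 2.  11.3] [579.5  20.1 110.1] F [0.3  0.42 0.47] t 8.55 w -0.0
target [577.3  34.7 102. ] shift [ -0.9 -14.7   8.1] turn [-0.01 -0.14  0.15]
```

View pics/ct3.png

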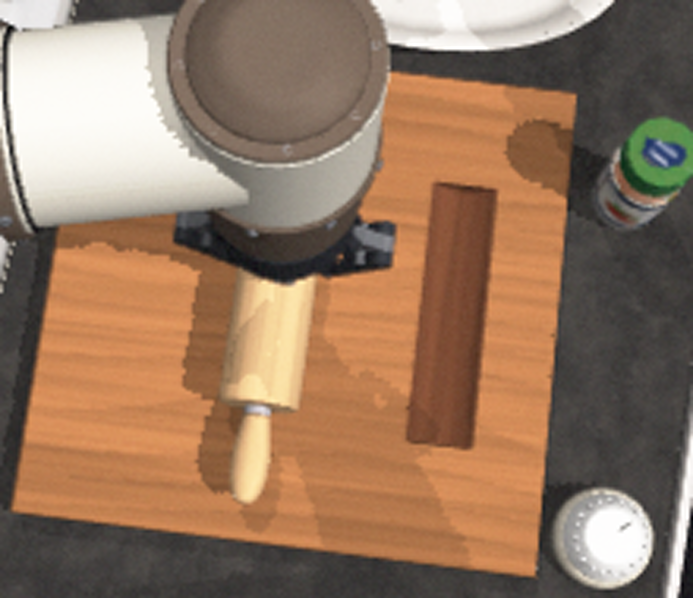

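```bash
cat >> h.py <<'E'
def track(fn):
    "barrel/handle mid y (board) along board x at z=48, by pale colour, 1 mm grid"
    d=snap('top',fn); X,Y=np.meshgrid(np.arange(-165,166),np.arange(-165,166),indexing='ij')
    W=np.stack([X,Y],-1)@Rm.T+C
    q=np.array([px(d,(*w,48)) for w in W.reshape(-1,2)],np.float32).reshape(331,331,2)
    im=cv2.remap(d['image'],q[...,0],q[...,1],cv2.INTER_LINEAR).astype(int); hsv=cv2.cvtColor(im.astype(np.uint8),cv2.COLOR_RGB2HSV)
    m=((im[...,1]>140)&(hsv[...,1]>50)&(hsv[...,1]<135)&(hsv[...,0]>12)&(hsv[...,0]<35)).astype(np.uint8)
    n,l,s,c=cv2.connectedComponentsWithStats(cv2.morphologyEx(m,cv2.MORPH_OPEN,np.ones((3,3))))
    for x in range(-140,145,10):
        y=np.flatnonzero(m[x+165])-165
        y=y[abs(y-np.median(y))<32] if len(y) else y
        if len(y)>8: print(x,'mid',(y.min()+y.max())/2,'w',y.max()-y.min()+1,end='; ')
    wd=np.array([r.sum() for r in m]); b=np.flatnonzero(wd>40)-165; print('\nbarrel x',b.min() if len(b) else 0,b.max() if len(b) else 0)
E
sed -i 's/d=snap(.top.,fn); X/d=pickle.load(open("pics\/%s.pkl"%fn,"rb")) if load else snap("top",fn); X/; s/def track(fn)/def track(fn,load=0)/' h.py
python3 -c "
from h import *
for f in('top0','t2','t3'): track(f,1)"
```

```text
-140 mid 36.5 w 22; -130 mid 36.5 w 22; -120 mid 36.0 w 19; -110 mid 35.5 w 16; -90 mid 34.0 w 47; -80 mid 33.5 w 48; -70 mid 33.0 w 47; -60 mid 32.5 w 48; -50 mid 32.0 w 47; -40 mid 32.0 w 47; -30 mid 31.0 w 47; -20 mid 31.0 w 47; -10 mid 30.0 w 47; 0 mid 30.0 w 47; 10 mid 29.5 w 46; 20 mid 29.0 w 47; 30 mid 28.0 w 47; 40 mid 28.0 w 47; 50 mid 27.0 w 47; 60 mid 28.0 w 45; 70 mid 29.0 w 17; 80 mid 27.5 w 20; 90 mid 27.5 w 22; 100 mid 27.0 w 23; 110 mid 26.5 w 20; 120 mid 28.0 w 11; 
barrel x -96 62
-130 mid 31.0 w 11; -120 mid 35.0 w 21; -110 mid 34.5 w 22; -100 mid 34.5 w 18; -90 mid 34.5 w 16; -70 mid 33.0 w 47; -60 mid 33.0 w 47; -50 mid 33.0 w 47; -40 mid 32.5 w 46; -30 mid 32.5 w 46; -20 mid 32.5 w 46; -10 mid 32.0 w 47; 0 mid 31.5 w 46; 10 mid 32.0 w 47; 20 mid 31.5 w 48; 30 mid 31.5 w 46; 40 mid 31.5 w 46; 50 mid 31.0 w 47; 60 mid 30.5 w 46; 70 mid 30.5 w 46; 80 mid 31.0 w 45; 90 mid 32.0 w 17; 100 mid 32.0 w 19; 110 mid 31.5 w 22; 120 mid 31.5 w 22; 130 mid 31.5 w 20; 140 mid 32.0 w 11; 
barrel x -76 83
-140 mid 20.0 w 11; -130 mid 19.0 w 19; -120 mid 19.0 w 21; -110 mid 19.0 w 21; -100 mid 19.0 w 19; -90 mid 18.5 w 16; -70 mid 18.0 w 47; -60 mid 15.0 w 43; -50 mid 15.0 w 43; -40 mid 15.5 w 44; -30 mid 16.5 w 46; -20 mid 16.5 w 46; -10 mid 16.0 w 47; 0 mid 16.5 w 46; 
barrel x -77 0
```

```bash
python3 -m pendant '[[-0.001,-0.015,0,0,0,0,0],[0,0,0.006,0,0,0,0],[0,0,0.003,0,0,0,0],[0,0,0.0015,0,0,0,0],[0,0,0.001,0,0,0,0],[0,0,0,0,0,0,0]]'
```

```text
clock: 9.2
position: [576.0, 34.5, 98.8]
ee_rot: [0.999, 0.043, -0.0, 0.0]
contact_force: [-3.7, 0.4, 9.6]
gripper_width: -0.3
grasp_force: 4.8
```

```bash
python3 -m pendant '[[0,0.001,-0.0005,0,0,0,0],[0,0.002,0,0,0,0,0],[0,0.004,0,0,0,0,0],[0,0.004,0,0,0,0,0],[0,0.004,0,0,0,0,0],[0,0.004,0,0,0,0,0],[0,0.004,0,0,0,0,0],[0,0.004,0,0,0,0,0],[0,0.004,0,0,0,0,0],[0,0.003,0,0,0,0,0],[0,0.001,0,0,0,0,0]]'
python3 -m pendant '[[0,0,0,0,0,0,0],[0,0,-0.003,0,0,0,0],[0,0,-0.008,0,0,0,0],[0,0,0,0,0,0,0]]'
python3 -c "
from h import *
track('t4');go(1,8,110)"
```

```text
clock: 10.3
position: [578.6, -0.9, 98.7]
ee_rot: [0.999, 0.042, -0.001, 0.0]
contact_force: [-3.2, -0.7, 6.4]
gripper_width: 0.0
grasp_force: 3.3
clock: 10.7
position: [580.2, 0.1, 110.1]
ee_rot: [0.999, 0.043, 0.001, -0.0]
contact_force: [0.6, -0.5, -0.0]
gripper_width: 0.3
grasp_force: 0.0
-140 mid 2.0 w 11; -130 mid 1.5 w 20; -120 mid 1.5 w 22; -110 mid 1.0 w 23; -100 mid 1.0 w 19; -90 mid 1.0 w 17; -70 mid -1.0 w 47; -60 mid -3.5 w 42; -50 mid -3.5 w 42; -40 mid -3.5 w 42; -30 mid -1.5 w 46; -20 mid -2.5 w 46; -10 mid -2.5 w 46; 0 mid -2.0 w 47; 
barrel x -77 -1
now board [ 0.7 -8.7] [579.9   0.  109.6] F [-0.1  -0.53 -0.59] t 10.75 w 0.1
target [578.8  16.7 110. ] shift [  0.4 -16.7  -0.4] turn [-0.01 -0.09  0.14]
```

```bash
python3 -m pendant '[[-0.001,-0.017,0,0,0,0,0],[0,0,0.006,0,0,0,0],[0,0,0.003,0,0,0,0],[0,0,0.0015,0,0,0,0],[0,0,0.0005,0,0,0,0],[0,0,0,0,0,0,0]]'
python3 -m pendant '[[0,0.001,0,0,0,0,0],[0,0.002,0,0,0,0,0],[0,0.004,0,0,0,0,0],[0,0.004,0,0,0,0,0],[0,0.004,0,0,0,0,0],[0,0.004,0,0,0,0,0],[0,0.004,0,0,0,0,0],[0,0.004,0,0,0,0,0],[0,0.004,0,0,0,0,0],[0,0.003,0,0,0,0,0],[0,0.002,0,0,0,0,0]]'
python3 -m pendant '[[0,0,0,0,0,0,0],[0,0,-0.003,0,0,0,0],[0,0,-0.008,0,0,0,0],[0,0,0,0,0,0,0]]'
python3 -c "
from h import *
track('t5');go(0,-10,110)"
```

```text
clock: 11.35
position: [576.6, 16.1, 98.9]
ee_rot: [0.999, 0.042, -0.0, 0.0]
contact_force: [-3.0, -0.1, 7.2]
gripper_width: -0.1
grasp_force: 3.6
clock: 12.45
position: [579.3, -20.2, 98.6]
ee_rot: [0.999, 0.042, -0.001, 0.0]
contact_force: [-2.2, -0.7, 5.5]
gripper_width: -0.1
grasp_force: 2.7
clock: 12.85
position: [580.8, -19.2, 110.1]
ee_rot: [0.999, 0.043, 0.001, -0.0]
contact_force: [1.2, 0.0, 0.4]
gripper_width: 0.0
grasp_force: 0.0
-140 mid -17.0 w 11; -130 mid -17.0 w 19; -120 mid -17.5 w 22; -110 mid -17.5 w 22; -100 mid -17.5 w 18; -90 mid -17.5 w 16; -70 mid -20.0 w 47; -60 mid -21.5 w 42; -50 mid -22.5 w 42; -40 mid -23.0 w 41; -30 mid -21.0 w 45; -20 mid -21.0 w 45; -10 mid -21.5 w 46; 0 mid -21.0 w 43; 
barrel x -77 -2
now board [ -0.3 -27.8] [580.5 -19.1 109.6] F [ 0.01  0.36 -0.08] t 12.9 w -0.2
target [579.3  -1.3 110. ] shift [  0.3 -17.8  -0.4] turn [-0.01 -0.09  0.13]
```

```bash
python3 -m pendant '[[0,-0.018,0,0,0,0,0],[0,0,0.006,0,0,0,0],[0,0,0.003,0,0,0,0],[0,0,0.0015,0,0,0,0],[0,0,0.0003,0,0,0,0],[0,0,0,0,0,0,0]]'
python3 -m pendant '[[0,0.001,0,0,0,0,0],[0,0.002,0,0,0,0,0],[0,0.004,0,0,0,0,0],[0,0.004,0,0,0,0,0],[0,0.004,0,0,0,0,0],[0,0.004,0,0,0,0,0],[0,0.004,0,0,0,0,0],[0,0.004,0,0,0,0,0],[0,0.004,0,0,0,0,0],[0,0.003,0,0,0,0,0],[0,0.002,0,0,0,0,0]]'
python3 -m pendant '[[0,0,0,0,0,0,0],[0,0,-0.003,0,0,0,0],[0,0,-0.008,0,0,0,0],[0,0,0,0,0,0,0]]'
python3 -c "
from h import *
track('t6');go(0,-28,110)"
```

```text
clock: 13.5
position: [578.2, -1.8, 98.9]
ee_rot: [0.999, 0.042, -0.0, 0.0]
contact_force: [-2.6, 0.4, 4.8]
gripper_width: -0.1
grasp_force: 2.8
clock: 14.6
position: [580.8, -38.1, 98.7]
ee_rot: [0.999, 0.042, -0.001, 0.0]
contact_force: [-2.6, -1.3, 4.7]
gripper_width: -0.0
grasp_force: 2.4
clock: 15.0
position: [582.4, -37.1, 110.3]
ee_rot: [0.999, 0.043, 0.001, -0.0]
contact_force: [0.4, 0.7, -0.8]
gripper_width: 0.3
grasp_force: 0.0
-140 mid -35.5 w 12; -130 mid -35.5 w 20; -120 mid -36.5 w 22; -110 mid -36.5 w 22; -100 mid -36.0 w 19; -90 mid -36.5 w 16; -70 mid -38.5 w 46; -60 mid -40.5 w 42; -50 mid -41.0 w 41; -40 mid -41.0 w 41; -30 mid -39.0 w 45; -20 mid -39.5 w 46; -10 mid -39.5 w 46; 0 mid -29.0 w 21; 
barrel x -77 -2
now board [ -0.2 -45.8] [582.1 -37.  109.9] F [-0.16  0.5   0.09] t 15.05 w 0.1
target [580.8 -19.2 110. ] shift [  0.2 -17.8  -0.1] turn [-0.01 -0.1   0.14]
```

```bash
python3 -m pendant '[[0,-0.018,0,0,0,0,0],[0,0,0.006,0,0,0,0],[0,0,0.003,0,0,0,0],[0,0,0.0015,0,0,0,0],[0,0,0.0004,0,0,0,0],[0,0,0,0,0,0,0]]'
python3 -m pendant '[[0,0.001,0,0,0,0,0],[0,0.002,0,0,0,0,0],[0,0.004,0,0,0,0,0],[0,0.004,0,0,0,0,0],[0,0.004,0,0,0,0,0],[0,0.004,0,0,0,0,0],[0,0.004,0,0,0,0,0],[0,0.004,0,0,0,0,0],[0,0.004,0,0,0,0,0],[0,0.003,0,0,0,0,0],[0,0.002,0,0,0,0,0]]'
python3 -m pendant '[[0,0,0,0,0,0,0],[0,0,-0.003,0,0,0,0],[0,0,-0.008,0,0,0,0],[0,0,0,0,0,0,0]]'
python3 -c "
from h import *
track('t7');go(0,-46,110)"
```

```text
clock: 15.65
position: [579.6, -19.7, 98.8]
ee_rot: [0.999, 0.042, -0.0, 0.0]
contact_force: [-2.3, 0.9, 4.5]
gripper_width: 0.1
grasp_force: 2.4
clock: 16.75
position: [582.3, -56.0, 98.7]
ee_rot: [0.999, 0.042, -0.001, 0.0]
contact_force: [-3.5, -0.5, 4.4]
gripper_width: 0.1
grasp_force: 2.5
clock: 17.15
position: [584.0, -55.0, 110.5]
ee_rot: [0.999, 0.043, 0.001, -0.0]
contact_force: [0.2, -0.6, 0.2]
gripper_width: -0.0
grasp_force: 0.0
-140 mid -54.0 w 13; -130 mid -54.5 w 20; -120 mid -54.5 w 22; -110 mid -55.0 w 23; -100 mid -55.0 w 19; -90 mid -54.5 w 16; -70 mid -56.5 w 46; -60 mid -59.5 w 40; -50 mid -59.5 w 40; -40 mid -59.5 w 40; -30 mid -57.0 w 45; -20 mid -57.0 w 45; -10 mid -57.0 w 45; 0 mid -47.0 w 23; 
barrel x -78 -2
now board [ -0.1 -63.9] [583.6 -55.  110. ] F [ 0.85 -0.15  0.31] t 17.2 w -0.0
target [582.2 -37.2 110. ] shift [  0.2 -17.9  -0. ] turn [-0.01 -0.1   0.13]
```

```bash
python3 -m pendant '[[0,-0.018,0,0,0,0,0],[0,0,0.006,0,0,0,0],[0,0,0.003,0,0,0,0],[0,0,0.0015,0,0,0,0],[0,0,0.0005,0,0,0,0],[0,0,0,0,0,0,0]]'
python3 -m pendant '[[0,0.001,0,0,0,0,0],[0,0.002,0,0,0,0,0],[0,0.004,0,0,0,0,0],[0,0.004,0,0,0,0,0],[0,0.004,0,0,0,0,0],[0,0.004,0,0,0,0,0],[0,0.004,0,0,0,0,0],[0,0.004,0,0,0,0,0],[0,0.004,0,0,0,0,0],[0,0.003,0,0,0,0,0]]'
python3 -m pendant '[[0,0,0,0,0,0,0],[0,0,-0.003,0,0,0,0],[0,0,-0.008,0,0,0,0],[0,0,0,0,0,0,0]]'
python3 -c "
from h import *
track('t8');go(0,-63,110)"
```

```text
clock: 17.8
position: [581.2, -37.6, 98.8]
ee_rot: [0.999, 0.042, -0.0, 0.0]
contact_force: [-2.2, 0.3, 4.6]
gripper_width: 0.1
grasp_force: 2.2
clock: 18.8
position: [583.6, -71.8, 98.9]
ee_rot: [0.999, 0.042, -0.001, 0.0]
contact_force: [-2.8, -0.7, 5.8]
gripper_width: -0.2
grasp_force: 2.9
clock: 19.2
position: [585.3, -71.0, 110.4]
ee_rot: [0.999, 0.043, 0.001, 0.0]
contact_force: [0.0, -0.5, 0.2]
gripper_width: 0.0
grasp_force: 0.0
-140 mid -71.5 w 12; -130 mid -72.0 w 19; -120 mid -72.5 w 22; -110 mid -72.5 w 22; -100 mid -72.0 w 19; -90 mid -72.0 w 15; -70 mid -76.0 w 41; -60 mid -76.5 w 40; -50 mid -77.0 w 41; -40 mid -77.0 w 39; -30 mid -75.0 w 45; -20 mid -75.5 w 44; -10 mid -75.5 w 44; 0 mid -64.5 w 20; 
barrel x -78 -2
now board [ -0.  -79.9] [585.  -70.9 109.9] F [-0.28 -0.57 -1.06] t 19.25 w 0.0
target [583.6 -54.1 110. ] shift [  0.1 -16.9  -0.1] turn [-0.   -0.11  0.13]
```

```bash
python3 -m pendant '[[0,-0.017,0,0,0,0,0],[0,0,0.006,0,0,0,0],[0,0,0.003,0,0,0,0],[0,0,0.0015,0,0,0,0],[0,0,0.0005,0,0,0,0],[0,0,0,0,0,0,0]]'
python3 -m pendant '[[0,0.001,0,0,0,0,0],[0,0.002,0,0,0,0,0],[0,0.003,0,0,0,0,0],[0,0.003,0,0,0,0,0],[0,0.003,0,0,0,0,0],[0,0.003,0,0,0,0,0],[0,0.003,0,0,0,0,0],[0,0.003,0,0,0,0,0],[0,0.003,0,0,0,0,0],[0,0.003,0,0,0,0,0],[0,0.003,0,0,0,0,0]]'
python3 -m pendant '[[0,0.002,0,0,0,0,0],[0,0.002,0,0,0,0,0],[0,0,0,0,0,0,0],[0,0,-0.004,0,0,0,0],[0,0,-0.008,0,0,0,0],[0,0,0,0,0,0,0]]'
python3 -c "
from h import *
track('t9');go(0,-100,110)"
```

```text
clock: 19.85
position: [582.5, -54.3, 98.6]
ee_rot: [0.999, 0.042, -0.001, 0.0]
contact_force: [-2.3, -0.3, 4.4]
gripper_width: 0.3
grasp_force: 2.1
clock: 20.95
position: [585.8, -84.0, 97.9]
ee_rot: [0.999, 0.042, 0.0, -0.0]
contact_force: [0.6, 0.2, -0.3]
gripper_width: -0.0
grasp_force: 0.0
clock: 21.55
position: [586.8, -87.8, 112.0]
ee_rot: [0.999, 0.043, 0.002, 0.0]
contact_force: [0.6, 0.1, 0.1]
gripper_width: 0.1
grasp_force: 0.0
-140 mid -95.0 w 13; -130 mid -96.0 w 19; -120 mid -96.0 w 21; -110 mid -96.0 w 21; -100 mid -96.0 w 17; -90 mid -96.0 w 15; -80 mid -107.0 w 25; -70 mid -100.5 w 40; -60 mid -101.0 w 41; -50 mid -100.5 w 40; -40 mid -101.0 w 41; -30 mid -99.5 w 44; -20 mid -99.0 w 45; -10 mid -99.5 w 44; 0 mid -98.0 w 39; 
barrel x -79 -1
now board [ -0.  -96.7] [586.4 -87.7 111.4] F [-0.17  0.75 -0.07] t 21.6 w -0.2
target [586.7 -91.  110. ] shift [-0.   3.3  1.4] turn [ 0.   -0.13  0.15]
```

Dropped in, it seems. Raise, retreat leftwards and look.

```bash
python3 -m pendant '[[0,0,-0.03,0,0,0,0],[0,0,-0.04,0,0,0,0],[0,-0.01,-0.04,0,0,0,0],[0,-0.04,-0.01,0,0,0,0],[-0.01,-0.045,0,0,0,0,0],[-0.01,-0.045,0,0,0,0,0],[-0.01,-0.045,0,0,0,0,0],[-0.01,-0.045,0,0,0,0,0],[-0.01,-0.04,0,0,0,0,0],[0,0,0,0,0,0,0],[0,0,0,0,0,0,0]]'
python3 - <<'E'
from h import *
track('t10'); d=pickle.load(open('pics/t10.pkl','rb')); a=cv2.resize(d['image'][100:290,220:440,::-1],None,fx=2,fy=2,interpolation=cv2.INTER_CUBIC)
d=snap('scene','s10'); b=cv2.resize(d['image'][150:300,250:450,::-1],None,fx=1.9,fy=a.shape[0]/150,interpolation=cv2.INTER_CUBIC)
b=cv2.resize(d['image'][140:330,250:430,::-1],(360,380),interpolation=cv2.INTER_CUBIC)
cv2.imwrite('pics/f10.png',np.hstack([a,b][:2])[:, :800])
E
```

```text
clock: 22.7
position: [512.6, 177.8, 230.4]
ee_rot: [0.999, 0.044, -0.0, -0.0]
contact_force: [0.0, 0.2, 0.2]
gripper_width: 0.3
grasp_force: 0.0
-140 mid -98.0 w 13; -130 mid -99.0 w 19; -120 mid -99.0 w 21; -110 mid -99.5 w 20; -100 mid -99.0 w 17; -90 mid -99.0 w 13; -80 mid -107.0 w 31; -70 mid -101.5 w 44; -60 mid -101.5 w 44; -50 mid -101.5 w 44; -40 mid -102.0 w 43; -30 mid -102.5 w 44; -20 mid -102.5 w 44; -10 mid -102.0 w 45; 0 mid -102.5 w 44; 10 mid -102.0 w 45; 20 mid -102.0 w 45; 30 mid -102.5 w 46; 40 mid -102.0 w 45; 50 mid -103.0 w 45; 60 mid -102.5 w 44; 70 mid -103.0 w 45; 80 mid -103.5 w 32; 90 mid -101.0 w 17; 100 mid -101.0 w 19; 110 mid -101.0 w 21; 120 mid -102.0 w 21; 130 mid -101.5 w 16; 
barrel x -79 78
```

View pics/f10.png

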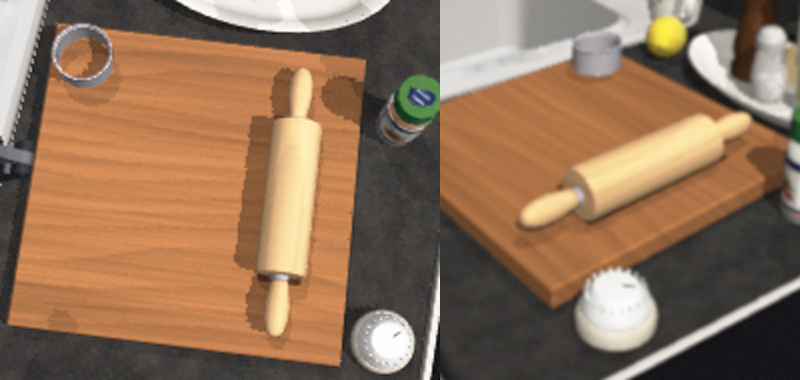

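```bash
python3 - <<'E'
from h import *
d=pickle.load(open('pics/s10.pkl','rb'))
for z in (40,48):
    print(z,[tuple(np.round((((u-250)*2+440),(v-140)*2),1)) for x in(-142,-80,80,142) for u,v in [px(d,(*(C+Rm@[x,-100]),z))]], 'top line',[tuple(np.round((((u-250)*2+440),(v-140)*2),1)) for x in(-80,80) for u,v in [px(d,(*(C+Rm@[x,-100]),z+26))]])
E
python3 -m pendant '[[0,0,0,0,0,0,0],[0,0,0,0,0,0,0],[0,0,0,0,0,0,0],[0,0,0,0,0,0,0],[0,0,0,0,0,0,0]]'
python3 -c "
from h import *
track('t11')
d=snap('scene','s11');a=pickle.load(open('pics/s10.pkl','rb'));print(np.abs(d['image'].astype(int)-a['image'])[150:320,270:430].max())"
```

```text
40 [(np.float64(523.7), np.float64(219.4)), (np.float64(580.8), np.float64(193.3)), (np.float64(707.1), np.float64(135.7)), (np.float64(749.3), np.float64(116.5))] top line [(np.float64(580.2), np.float64(168.9)), (np.float64(708.5), np.float64(113.0))]
48 [(np.float64(523.2), np.float64(211.8)), (np.float64(580.7), np.float64(185.9)), (np.float64(707.5), np.float64(128.8)), (np.float64(749.9), np.float64(109.7))] top line [(np.float64(580.0), np.float64(161.2)), (np.float64(708.9), np.float64(105.8))]
clock: 23.3
position: [513.2, 176.6, 230.3]
ee_rot: [0.999, 0.042, -0.0, 0.0]
contact_force: [0.2, -0.6, 0.4]
gripper_width: -0.1
grasp_force: 0.0
-140 mid -98.0 w 13; -130 mid -99.0 w 19; -120 mid -99.0 w 21; -110 mid -99.0 w 21; -100 mid -99.0 w 17; -90 mid -99.0 w 13; -80 mid -106.5 w 32; -70 mid -101.5 w 44; -60 mid -102.0 w 43; -50 mid -101.5 w 44; -40 mid -102.5 w 44; -30 mid -102.0 w 45; -20 mid -102.5 w 44; -10 mid -102.0 w 45; 0 mid -102.0 w 45; 10 mid -102.5 w 44; 20 mid -102.5 w 44; 30 mid -102.5 w 46; 40 mid -102.5 w 44; 50 mid -103.0 w 45; 60 mid -102.5 w 44; 70 mid -103.0 w 45; 80 mid -103.5 w 32; 90 mid -101.0 w 17; 100 mid -101.5 w 20; 110 mid -101.5 w 22; 120 mid -102.0 w 21; 130 mid -101.5 w 16; 
barrel x -79 78
7
```

The pin's handle tips show at about (522,222) and (750,118) in the scene crop. That matches the fully-down height of 40 mm, not 48 mm on the flat. The pin is centred within the groove and still, and the cutter, jar and timer look undisturbed.

```bash
python3 -c "
from bench import arm
print(arm.job_done())"
```

```text
the job is handed in; nothing more can be done
None
```

The rolling pin is fully down and still in the groove, with the cutter, jar and timer apparently undisturbed in the last picture, and the job is handed in; no verdict came back.

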